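# Mount the brass screw in its holder and load it on the desktop scanner

## Robot

A 7-joint arm with a two-finger parallel gripper is mounted at the origin on the work surface. World frame = base frame: x ahead of the robot, y to its left, z up, the work surface at z = 0. Lengths are in m, angles in rad, forces in N, time in s.
With the tool pointing down it reaches from about 0.4 to 0.85 m from the base axis. Payload 4.5 kg.
Tool frame: the origin (TCP) lies on the centre line of the jaws, within the pads' length; the fingertips stand 14 mm ahead of it and the grasp point (between the pads) lies 5 mm behind it (nose_length is the distance from the TCP to the fingertips, in m); x points along the fingers, y is the direction in which the jaws open and shut, and the axes are right-handed (so a half turn about x gives the same grasp; the last joint's range is limited). The gripper opens to 88 mm and grips with 3 to 60 N. Pads are 18 mm wide; open, the fingers measure 123 mm over their backs; the gripper's body (75 mm by 187 mm) begins 45 mm behind the grasp point.
Start: joints at [1.332, 0.689, -0.195, 1.565, 0.157, 0.902, -0.215], TCP at [0.168, -0.602, 0.228] pointing down, gripper open.
Joint ranges: [-3.01, 3.01], [-0.46, 2.08], [-1.47, 1.51], [0.13, 2.56], [-1, 4.14], [0.04, 2.09], [-2.66, 2.66]. Speed limits (rad/s): [2.57, 2.57, 3.14, 3.14, 3.14, 3.14, 3.14].

## Interface

Orientations are given as a unit quaternion [x, y, z, w].
In Python, from plant import get_state, snapshot, camera_params, finish_job, boxes_of, silhouettes, spot_point, nose_length gives the robot as it stands.
- The arm moves only by the tool apply_moves, never from a script. Its arguments are lists of equal length, an entry for each row: "delta_pos": the shift along the tool's x, y, z in cm, a list of three; "yaw": the turn about the tool's x in rad; "gripper": the opening in per cent of the stroke, from 0 (shut) to 100 (fully open). A call has 1 to 10 rows; each row is the pose to reach, as a shift and turn from the pose measured when the call began, along the tool's axes at that moment; what a row does not reach only later rows make up. A row lasts 1/12 s, in which the tool goes at most 41.7 mm and 7.16 degrees, less where a joint would pass 70% of its speed; a pose out of reach is approached as far as the arm can. A call with a gripper value outside its range is refused whole. The fingers move at their own pace and stop on an object; "force" is the grip in N (left out, the last holds). Time passes only in rows, so rows that repeat a pose let the fingers close. It gives the time, the measured TCP pose, the force and the opening at its end, in the units of the state.
- get_state(): the state, without advancing time (a new reading comes with each control period).
- snapshot(name): name is "side" or "top"; returns the picture (400x640x3 uint8, red, green, blue); there is no depth.
- camera_params(name): a dict with "fovy" (degrees; the focal length in pixels is half the picture's height over the tangent of half this angle, whatever the lens; pixels are square), "cx", "cy" (the principal point, pixels), "dist" ([k1, k2, p1, p2, k3] as OpenCV has them; the pictures are not rectified), "position" and "orientation" of the camera in the world. Camera axes: x right, y down, z forward; pixel columns grow to the right and rows downward; lengths in m; the calibration is good to about 2 mm. A picture is of the moment at which its call begins. camera_params takes no time and is no camera call.
- finish_job(): hands the job in, once; it reports no verdict.
Trained networks look in the newest picture that a camera, given by its name, has taken for a name from the list of things; names that differ only in an ending like _2 or _b are one class to them, and where a whole thing is asked for, a point or a joint stands for the part that bears it (a point fixed in the world has none). Each returns a list of dicts, best first, with "score" (0 to 1); they miss things now and then, are a little off and sometimes report something else, mostly with a low value. They report only what shows in the picture. A call takes as long as a camera call. They do not tell look-alikes from the thing itself.
- boxes_of(thing, camera): "bbox" ([left, top, width, height] in pixels, round what is visible of it).
- silhouettes(thing, camera): "mask" (400x640 bool, what is visible of it) and "bbox" ([left, top, width, height] in pixels, round what is visible of it).
- spot_point(thing, camera): "pixel" ([column, row] in pixels: a listed point, or the origin of a listed thing).
The state is a dict: "clock": time; "q": joint angles; "qd": joint speeds; "joint_torque": joint torques, N m; "tool_pos": TCP position; "eef_rot": TCP orientation; "contact_force": force on the tool from outside, world axes, zero at the start; "moment": the same for the moment, N m; "opening": opening from 0.0 (shut) to 1.0 (fully open).
Only numpy, scipy, OpenCV 4.12 (cv2) and the standard library are available. Lean on these libraries where they do the work, as an engineer would, in place of code of your own. Each camera call takes 0.05 s, during which the arm holds its last target.

## Task

Get the brass-yellow slotted screw (the one shown on the monitor) ready for scanning: first put it from the rack into the bore of the blue holder, head up and fully home, while the holder is still on the desk. Then carry the holder with the screw in it to the scanner and set it down gently, without dropping it, upright and flat inside the square frame on the turntable.

Things in the scene. Friction and masses are not known exactly. Their poses are not given: they have to be found in the camera images.
- screw: Loose brass-yellow screw, 0.16 kg, head up in any of the rack's 3 holes. Round slotted head 34 mm across, 20 mm tall; shank 14-16 mm across, 40 mm long, tapered tip. Origin: tip of the shank, z along the axis to the head (head z = 40 to 60 mm). Its head rests on the rack's top. The other two screws, equal in size, have a steel hexagon head and a black head: not wanted.
- rack: Grey block, fixed, 40 mm (x) by 230 mm (y) by 50 mm tall, with three holes in a row along its y axis at y = -80, 0 and 80 mm, a screw in each. Origin: centre of its underside, on the desk.
- holder: Loose blue square block, 44 x 44 mm, 58 mm tall, 0.25 kg, standing on the desk. A round bore 24 mm across and 47 mm deep opens in the centre of its top; the shank drops in with room to spare and the head rests on the block's top (screw origin then 18 mm above the holder's). Origin: centre of its underside; z up, x and y square to its sides.
- scanner: Fixed desktop scanner: round white base 170 mm across, dark turntable (does not turn) with a square metal frame, 60 x 60 mm inside, wall 6 mm thick, 10 mm high. Origin: on the desk under the frame's centre; floor inside the frame at z = 34 mm, rim at 44 mm; x, y square to the frame. Camera column 210 mm tall, 130 mm wide, stands on its +y side, 140 mm from the frame's centre.
Mind the look-alikes: they are no part of the job. Several things look just like the holder: the one meant starts farthest from the robot's base. There is more than one size of the screw; the job needs the smaller.

How it is judged:
On the way:
1. the brass screw is fully home in the blue holder, the holder upright and still on the desk (horizontal distance between screw and holder below 0.01 m and z of screw in the frame of holder between 0.013 and 0.023 m and angle between the z axis of screw and the z axis of holder, either way round below 0.18 rad and angle between holder's own z axis and vertical below 0.18 rad and height (world z) of holder below 0.008 m and horizontal distance between holder and scanner above 0.07 m), for 0.2 s.
At the end, for the whole second after the job is handed in: The brass screw sits head up in the blue holder's bore (axis within 10 mm and 10 degrees, head down on the block within 5 mm) and the holder stands inside the scanner's square frame: within 15 mm of its centre, within 4 mm of its floor, upright within 10 degrees, both at rest (horizontal distance between screw and holder below 0.01 m and z of screw in the frame of holder between 0.013 and 0.023 m and angle between the z axis of screw and the z axis of holder, either way round below 0.18 rad and angle between holder's own z axis and vertical below 0.18 rad and horizontal distance between holder and scanner below 0.015 m and z of holder in the frame of scanner between 0.03 and 0.038 m and linear speed of each of holder, screw below 0.02 m/s); the robot touches nothing.
It fails at once if the holder is dropped into the scanner's frame (faster than 0.6 m/s within 30 mm of its floor) (horizontal distance between holder and scanner below 0.03 m and z of holder in the frame of scanner below 0.064 m and linear speed of holder above 0.6 m/s).
It also fails if it takes over 58 s, if anything falls off the work surface, if the arm or the gripper's body presses on something with over 40 N, if the wrist force passes 120 N, or if a joint passes its speed limit or range.

## Working session

There is one attempt and no reset: what is moved stays moved. The work goes in short steps, Python scripts to look and compute and a tool call to move; the robot and the scene stay as the last step left them, time stands still between calls to the robot, and variables do not carry over. Pictures are saved under pics/ and viewed, and the job is handed in when it is done.

Besides the shell and the picture viewer there is one more tool, called after "Call:" as name(argument=value, ...), one argument or row to a line, values as JSON. apply_moves: Moves the arm, as the interface text tells. Its arguments: {"type":"object","properties":{"delta_pos":{"type":"array"},"yaw":{"type":"array"},"gripper":{"type":"array"},"force":{"type":"number"}},"required":["delta_pos","yaw","gripper"]}

```bash
ls; mkdir -p pics
cat > h.py <<'E'
import numpy as np, cv2, json
from plant import *
from scipy.spatial.transform import Rotation as R
E
python3 - <<'E'
from h import *
for c in ("side","top"):
    im=snapshot(c); cv2.imwrite(f"pics/{c}0.png",im[:,:,::-1]); print(c,camera_params(c))
print(get_state(), nose_length if not callable(nose_length) else nose_length())
E
```

```text
pics
side {'fovy': 47.86148082892359, 'cx': 324.35803369704007, 'cy': 200.7860416699014, 'dist': array([-0.03472933,  0.        ,  0.        ,  0.        ,  0.        ]), 'position': array([ 0.44453346, -0.75932773,  0.7580793 ]), 'orientation': array([ 0.91456037, -0.06052608,  0.02061466, -0.39936319])}
top {'fovy': 44.56429738822055, 'cx': 316.5604471158681, 'cy': 205.07126323656314, 'dist': array([-0.0101524,  0.       ,  0.       ,  0.       ,  0.       ]), 'position': array([ 0.34108156, -0.00486977,  1.17836292]), 'orientation': array([ 0.70790381, -0.70126776,  0.0604058 , -0.05871004])}
{'clock': 0.1, 'q': array([ 1.33180752,  0.6898893 , -0.19450044,  1.56623423,  0.15730265,
        0.90250388, -0.21512346]), 'qd': array([-0.00035485, -0.00118264, -0.00252124, -0.00238582,  0.00028416,
       -0.00145899, -0.00155639]), 'joint_torque': array([-3.81038219e-03, -5.28501177e+01, -1.27180070e+00, -1.53836006e+01,
       -5.25582768e-02,  1.97611029e-03,  5.52895926e-05]), 'tool_pos': array([ 0.16817407, -0.60134235,  0.22719805]), 'eef_rot': array([-0.70041105, -0.09672786,  0.70066409, -0.09559243]), 'contact_force': array([-0.18405382,  0.26225043, -0.1852556 ]), 'moment': array([-0.04309152, -0.00235073,  0.03216544]), 'opening': 0.9977859052327445} 0.014
```

View pics/side0.png

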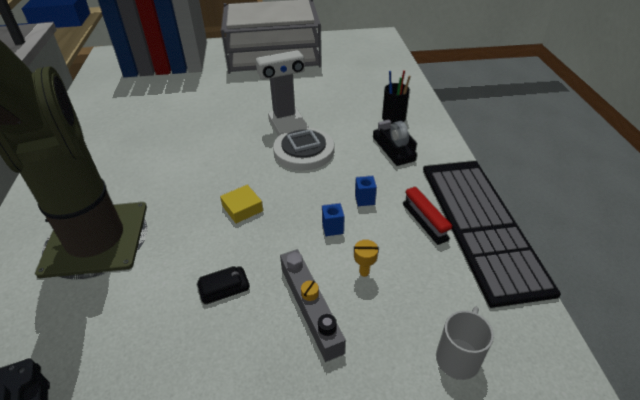

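View pics/top0.png

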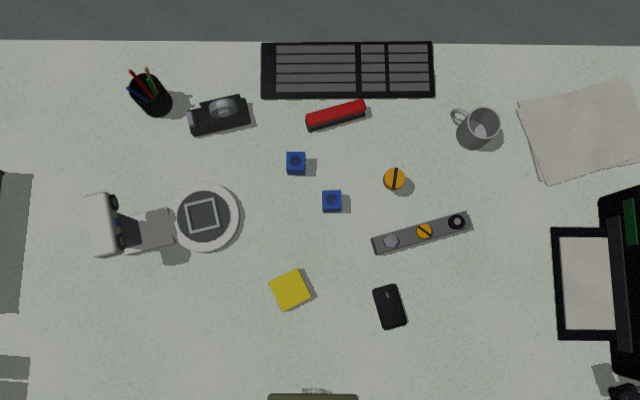

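The top view shows the rack at (424,231) with the brass screw in its middle hole. There are two blue blocks, at (332,201) and (296,163), and the second is farther from the base. The large decoy screw is at (395,179), and the scanner frame is at (202,216).

```bash
cat >> h.py <<'E'
def cam(c):
    p=camera_params(c); f=200/np.tan(np.radians(p['fovy'])/2)
    K=np.array([[f,0,p['cx']],[0,f,p['cy']],[0,0,1.]]); return K,p['dist'],np.array(p['position']),R.from_quat(p['orientation'])
def proj(c,P):
    K,d,t,r=cam(c); q=r.inv().apply(np.atleast_2d(P)-t)
    return cv2.projectPoints(q,np.zeros(3),np.zeros(3),K,d)[0].reshape(-1,2)
def back(c,uv,z):
    K,d,t,r=cam(c); n=cv2.undistortPoints(np.array(uv,float).reshape(-1,1,2),K,d).reshape(-1,2)
    v=r.apply(np.c_[n,np.ones(len(n))]); return t+v*((z-t[2])/v[:,2])[:,None]
E
python3 - <<'E'
from h import *
import pickle
D={}
Z={'holder':0,'screw':.01,'rack':0,'scanner':0}
for c in ("side","top"):
    for n in Z:
        s=silhouettes(n,c); D[c,n]=s
        for o in s[:5]: print(c,n,'sil',round(o['score'],2),np.round(o['bbox']),o['mask'].sum())
        for o in spot_point(n,c)[:5]: print('   pt',round(o['score'],2),np.round(o['pixel'],1),back(c,o['pixel'],Z[n]).round(4))
pickle.dump(D,open('D.pkl','wb'))
E
```

```text
side holder sil 0.97 [355. 176.  22.  29.] 592
side holder sil 0.75 [322. 200.  21.  37.] 667
   pt 0.97 [363.  197.4] [[0.6373 0.051  0.    ]]
   pt 0.97 [334.7 222.4] [[ 0.555  -0.0254  0.    ]]
side screw sil 0.86 [353. 240.  28.  40.] 704
side screw sil 0.71 [302. 282.  19.  21.] 292
   pt 0.78 [361.9 275.1] [[ 0.5874 -0.194   0.01  ]]
   pt 0.69 [312.9 305.3] [[ 0.4788 -0.2537  0.01  ]]
side rack sil 0.63 [280. 248.  62. 114.] 2128
   pt 0.6 [308.6 307. ] [[ 0.4704 -0.2497  0.    ]]
side scanner sil 0.93 [254.  51.  81. 117.] 4629
   pt 0.69 [303.5 153.8] [[0.5073 0.2513 0.    ]]
top holder sil 0.75 [321. 188.  22.  24.] 421
top holder sil 0.62 [285. 153.  20.  21.] 445
   pt 0.84 [330.  201.7] [[ 0.5504 -0.0397  0.    ]]
   pt 0.78 [297.5 165.8] [[0.6402 0.0414 0.    ]]
top screw sil 0.66 [383. 170.  23.  24.] 399
top screw sil 0.53 [417. 223.  13.  13.] 173
   pt 0.83 [389.3 186.2] [[ 0.5886 -0.1843  0.01  ]]
   pt 0.68 [417.9 233. ] [[ 0.4742 -0.2514  0.01  ]]
top rack sil 0.63 [371. 210. 100.  43.] 979
   pt 0.79 [418.8 235.2] [[ 0.47   -0.2555  0.    ]]
top scanner sil 0.79 [ 83. 185. 160.  74.] 7867
```

```bash
cat >> h.py <<'E'
from scipy.optimize import minimize
def boxpts(x,y,a,sx,sy,z0,z1):
    P=np.array([[i*sx/2,j*sy/2,k] for i in(-1,1) for j in(-1,1) for k in(z0,z1)])
    return R.from_euler('z',a).apply(P)+[x,y,0]
def iou(c,P,m,S=8):
    h=cv2.convexHull(proj(c,P).astype(np.float32)).reshape(-1,2)
    x0,y0=np.argwhere(m).min(0)[::-1]-8; x1,y1=np.argwhere(m).max(0)[::-1]+9
    big=np.kron(m[max(y0,0):y1,max(x0,0):x1],np.ones((S,S),np.uint8))
    r=np.zeros_like(big); cv2.fillPoly(r,[np.round((h-[x0,y0]+.5)*S).astype(np.int32)],1)
    return (r&big).sum()/(r|big).sum()
def fitbox(ms,x0,sx,sy,z0,z1):
    f=lambda p:-sum(iou(c,boxpts(p[0],p[1],p[2],sx,sy,z0,z1),m) for c,m in ms)
    best=min((minimize(f,[x0[0],x0[1],a],method='Nelder-Mead',options=dict(initial_simplex=[[x0[0],x0[1],a],[x0[0]+.006,x0[1],a],[x0[0],x0[1]+.006,a],[x0[0],x0[1],a+.2]],xatol=1e-4,fatol=1e-4)) for a in x0[2]),key=lambda r:r.fun)
    return best.x,-best.fun/len(ms)
def bluemask(im,box):
    h=cv2.cvtColor(im,cv2.COLOR_RGB2HSV); m=cv2.inRange(h,(105,120,30),(130,255,255))>0
    k=np.zeros_like(m); l,t,w,hh=[int(v) for v in box]; k[t-4:t+hh+4,l-4:l+w+4]=1
    m=(m&k).astype(np.uint8); return cv2.morphologyEx(m,cv2.MORPH_CLOSE,np.ones((5,5)))
E
python3 - <<'E'
from h import *
import pickle
D=pickle.load(open('D.pkl','rb'))
I={c:cv2.imread(f'pics/{c}0.png')[:,:,::-1].copy() for c in('side','top')}
ms=[('side',bluemask(I['side'],(355,176,22,29))),('top',bluemask(I['top'],(285,153,20,21)))]
A=[0,.3,.6,-.3,-.6]
for k in (ms,ms[:1],ms[1:]): print('holder',fitbox(k,(.639,.046,A),.044,.044,0,.058))
ms=[(c,D[c,'rack'][0]['mask'].astype(np.uint8)) for c in I]
for k in (ms,ms[:1],ms[1:]): print('rack',fitbox(k,(.472,-.252,[0,.2,.4,-.2]),.04,.23,0,.05))
# brass head
print(back('side',[[310,290.5]],.07),back('top',[[424,231]],.07))
for c,b in(('side',(240,100,110,75)),('top',(165,170,90,90))):
    l,t,w,h=b; cv2.imwrite(f'pics/sc_{c}.png',cv2.resize(I[c][t:t+h,l:l+w,::-1],None,fx=6,fy=6,interpolation=cv2.INTER_CUBIC))
for c,b in(('side',(270,240,110,125)),('top',(360,200,115,60))):
    l,t,w,h=b; cv2.imwrite(f'pics/rk_{c}.png',cv2.resize(I[c][t:t+h,l:l+w,::-1],None,fx=4.5,fy=4.5,interpolation=cv2.INTER_CUBIC))
E
```

```text
holder (array([ 0.63989889,  0.04524651, -0.09774596]), np.float64(0.8532465128826917))
holder (array([ 0.63945624,  0.04385705, -0.12902251]), np.float64(0.9301299469988431))
holder (array([0.642405  , 0.04604722, 0.02547609]), np.float64(0.8111222966640053))
rack (array([ 0.47316799, -0.25306765,  0.29068562]), np.float64(0.6109886990685385))
rack (array([ 0.47340062, -0.25325345,  0.28952566]), np.float64(0.6838709017650788))Traceback (most recent call last):
  File "<stdin>", line 9, in <module>
  File "h.py", line 25, in fitbox
    best=min((minimize(f,[x0[0],x0[1],a],method='Nelder-Mead',options=dict(initial_simplex=[[x0[0],x0[1],a],[x0[0]+.006,x0[1],a],[x0[0],x0[1]+.006,a],[x0[0],x0[1],a+.2]],xatol=1e-4,fatol=1e-4)) for a in x0[2]),key=lambda r:r.fun)
  File "h.py", line 25, in <genexpr>
    best=min((minimize(f,[x0[0],x0[1],a],method='Nelder-Mead',options=dict(initial_simplex=[[x0[0],x0[1],a],[x0[0]+.006,x0[1],a],[x0[0],x0[1]+.006,a],[x0[0],x0[1],a+.2]],xatol=1e-4,fatol=1e-4)) for a in x0[2]),key=lambda r:r.fun)
              ~~~~~~~~^^^^^^^^^^^^^^^^^^^^^^^^^^^^^^^^^^^^^^^^^^
[... 369 characters left out ...]
um(iou(c,boxpts(p[0],p[1],p[2],sx,sy,z0,z1),m) for c,m in ms)
                ~~~^^^^^^^^^^^^^^^^^^^^^^^^^^^^^^^^^^^^^^^^^^^^^^^^^^^^^^^^^^^
  File "h.py", line 24, in <genexpr>
    f=lambda p:-sum(iou(c,boxpts(p[0],p[1],p[2],sx,sy,z0,z1),m) for c,m in ms)
                    ~~~^^^^^^^^^^^^^^^^^^^^^^^^^^^^^^^^^^^^^^^^
  File "h.py", line 18, in iou
    h=cv2.convexHull(proj(c,P).astype(np.float32)).reshape(-1,2)
                     ~~~~^^^^^
  File "h.py", line 8, in proj
    K,d,t,r=cam(c); q=r.inv().apply(np.atleast_2d(P)-t)
            ~~~^^^
  File "h.py", line 5, in cam
    p=camera_params(c); f=200/np.tan(np.radians(p['fovy'])/2)
ValueError: time passes only in moves, steps and waits
```

```bash
python3 - <<'E'
s=open('h.py').read()
s=s.replace("def cam(c):\n    p=camera_params(c);","import pickle,os\nif not os.path.exists('cp.pkl'): pickle.dump({c:camera_params(c) for c in('side','top')},open('cp.pkl','wb'))\nCP=pickle.load(open('cp.pkl','rb'))\ndef cam(c):\n    p=CP[c];")
s+='''
def hullm(m):
    m=m.astype(np.uint8); h=cv2.convexHull(np.argwhere(m)[:,::-1].astype(np.int32)); r=np.zeros_like(m); cv2.fillPoly(r,[h],1); return r
'''
open('h.py','w').write(s)
E
cat > a.py <<'E'
from h import *
D=pickle.load(open('D.pkl','rb'))
I={c:cv2.imread(f'pics/{c}0.png')[:,:,::-1].copy() for c in('side','top')}
for c,b in(('side',(240,100,110,75)),('top',(165,170,90,90))):
    l,t,w,h=b; cv2.imwrite(f'pics/sc_{c}.png',cv2.resize(I[c][t:t+h,l:l+w,::-1],None,fx=6,fy=6,interpolation=cv2.INTER_CUBIC))
for c,b in(('side',(270,240,110,125)),('top',(360,200,115,60))):
    l,t,w,h=b; cv2.imwrite(f'pics/rk_{c}.png',cv2.resize(I[c][t:t+h,l:l+w,::-1],None,fx=4.5,fy=4.5,interpolation=cv2.INTER_CUBIC))
ms=[('side',hullm(bluemask(I['side'],(355,176,22,29)))),('top',hullm(bluemask(I['top'],(285,153,20,21))))]
A=[0,.3,.6,-.3,-.6]
for k in (ms,ms[:1],ms[1:]): print('holder',fitbox(k,(.639,.046,A),.044,.044,0,.058))
ms=[(c,hullm(D[c,'rack'][0]['mask'])) for c in I]
for k in (ms,ms[:1],ms[1:]): print('rack',fitbox(k,(.472,-.252,[0,.2,.4]),.04,.23,0,.05))
def brass(im,box):
    h=cv2.cvtColor(im,cv2.COLOR_RGB2HSV); m=cv2.inRange(h,(10,120,60),(30,255,255))>0
    k=np.zeros_like(m); l,t,w,hh=box; k[t:t+hh,l:l+w]=1; return hullm(m&k)
for c,b in(('side',(298,276,26,30)),('top',(412,218,24,24))):
    m=brass(I[c],b); a=np.argwhere(m); print(c,m.sum(),a.min(0),a.max(0))
    a0=a.mean(0)[::-1]
    # fit cylinder head z .05-.07
    th=np.linspace(0,6.28,40,endpoint=False); 
    f=lambda p:-iou(c,np.array([[p[0]+.017*np.cos(t),p[1]+.017*np.sin(t),z] for t in th for z in(.05,.07)]),m)
    x=back(c,[a0],.062)[0][:2]
    r=minimize(f,x,method='Nelder-Mead',options=dict(initial_simplex=[x,x+[.004,0],x+[0,.004]])); print('head',r.x,r.fun)
E
python3 a.py
```

```text
holder (array([ 0.64014211,  0.04504809, -0.07851184]), np.float64(0.8902961941432452))
holder (array([0.63960642, 0.04379984, 1.44889773]), np.float64(0.9510224758045165))
holder (array([0.6416556 , 0.04587248, 0.01767847]), np.float64(0.8716863289382374))
rack (array([ 0.47294555, -0.25292333,  0.2868084 ]), np.float64(0.9498078670986587))
rack (array([ 0.47344163, -0.25378551,  0.29178475]), np.float64(0.9534403884317462))
rack (array([ 0.47252164, -0.25224711,  0.28241867]), np.float64(0.9538580155388174))
side 294 [281 301] [300 317]
head [ 0.47309461 -0.25340876] -0.893057270396049
top 195 [224 416] [238 431]
head [ 0.47332264 -0.25292267] -0.9282904689863842
```

View pics/sc_side.png

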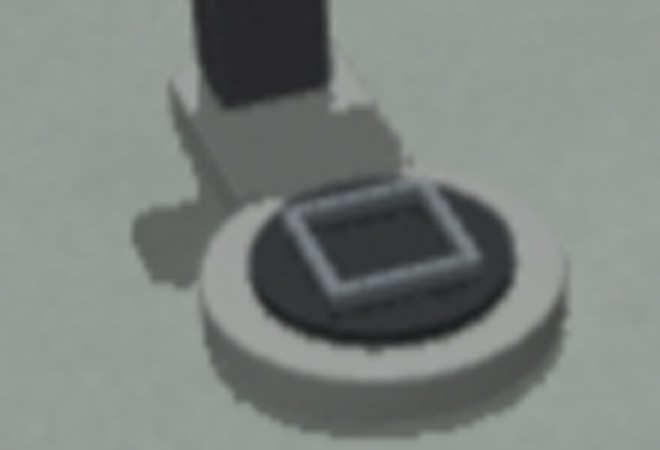

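View pics/sc_top.png

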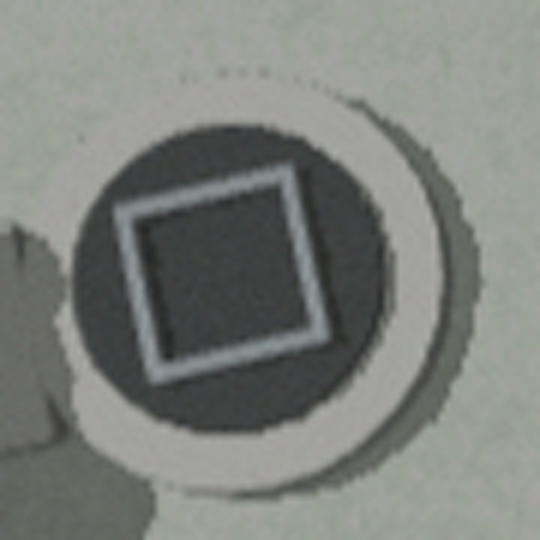

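View pics/rk_side.png

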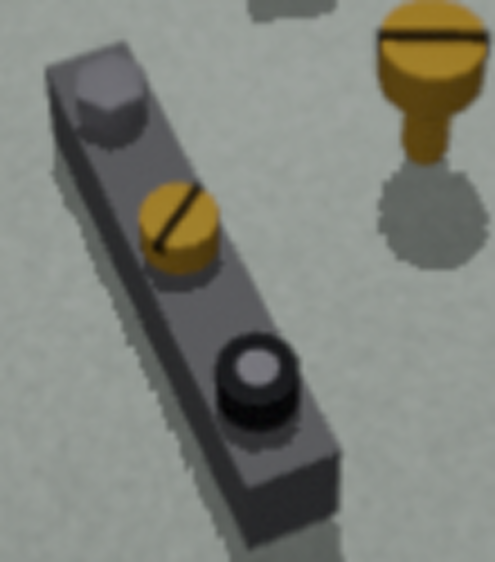

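The side crop shows the brass slotted screw in the middle hole. The scanner frame's outer rim corners in the crops are roughly (283,210), (430,180), (482,257), (333,297) in the side view and (113,205), (294,163), (331,339), (152,384) in the top view.

Run:
```python
from h import *
for c,o,q in(('side',(240,100),[(283,210),(430,180),(482,257),(333,297)]),('top',(165,170),[(113,205),(294,163),(331,339),(152,384)])):
    P=back(c,np.array(q)/6+np.array(o)-.42,.044)[:,:2]; print(c,P.mean(0).round(4),[round(float(np.linalg.norm(P[i]-P[i-1])),4) for i in range(4)])
    # square fit
    e=P[1]-P[0],P[2]-P[3],; print([np.degrees(np.arctan2(*v[::-1])).round(1) for v in(P[0]-P[1],P[3]-P[2],P[0]-P[3],P[1]-P[2])])
s=get_state(); print(s['clock'],s['tool_pos'],R.from_quat(s['eef_rot']).as_matrix().round(3))
# blue masks holder detail
I={c:cv2.imread(f'pics/{c}0.png') for c in('side','top')}
a=cv2.resize(I['side'][165:245,310:390],None,fx=5,fy=5,interpolation=cv2.INTER_CUBIC);b=cv2.resize(I['top'][145:225,275:355],None,fx=5,fy=5,interpolation=cv2.INTER_CUBIC)
cv2.imwrite('pics/hold.png',np.hstack([a,b]))
```

```text
side [0.5094 0.2608] [0.0729, 0.0715, 0.0669, 0.0722]
[np.float64(-168.1), np.float64(-163.3), np.float64(103.9), np.float64(104.5)]
top [0.5081 0.263 ] [0.073, 0.0726, 0.0718, 0.0713]
[np.float64(103.9), np.float64(104.9), np.float64(15.1), np.float64(14.1)]
0.9 [ 0.16841924 -0.60189867  0.22795839] [[ 0.     0.269 -0.963]
 [-0.    -0.963 -0.269]
 [-1.     0.     0.   ]]
```

View pics/hold.png

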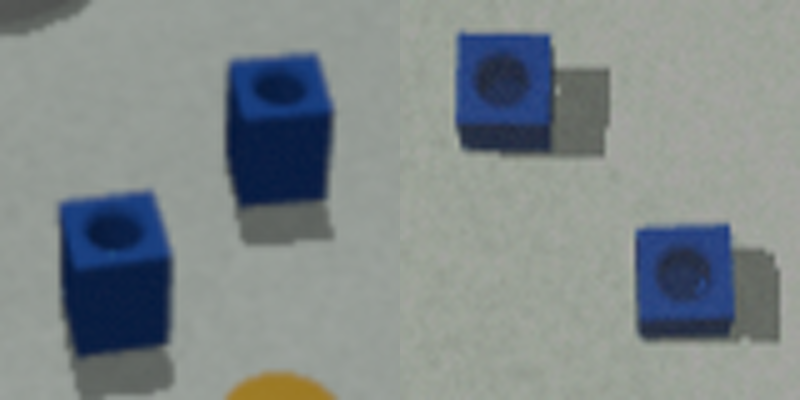

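```bash
cat >> h.py <<'E'
def go(x,y,z,jaw):
    """jaw: desired world heading of tool y (deg)"""
    s=get_state(); M=R.from_quat(s['eef_rot']).as_matrix(); p=np.array(s['tool_pos'])
    d=M.T@(np.array([x,y,z])-p)*100; c=np.degrees(np.arctan2(M[1,1],M[0,1])); e=(jaw-c+180)%360-180
    print('t',round(s['clock'],2),'p',p.round(4),'jaw',c.round(2),'tilt',M[2,0].round(5),'op',round(s['opening'],3),'F',np.round(s['contact_force'],1),'q',np.round(s['q'],2))
    print('delta cm',d.round(2),'yaw',round(-np.radians(e),3))
E
python3 - <<'E'
from h import *
T=back('top',np.array([(457,34),(551,34),(551,123),(457,123)])*1.0/5+np.array([275-80,145])-.4,.058)[:,:2]
print(T.mean(0),[np.linalg.norm(T[i]-T[i-1]).round(4) for i in range(4)],np.degrees(np.arctan2(*(T[0]-T[1])[::-1])),np.degrees(np.arctan2(*(T[3]-T[2])[::-1])),np.degrees(np.arctan2(*(T[0]-T[3])[::-1])))
S=back('side',np.array([(231,60),(317,54),(332,110),(241,117)])/5+np.array([310,165])-.4,.058)[:,:2]
print(S.mean(0),[np.linalg.norm(S[i]-S[i-1]).round(4) for i in range(4)],[np.degrees(np.arctan2(*v[::-1])) for v in(S[1]-S[0],S[2]-S[3],S[0]-S[3],S[1]-S[2])])
print('bore',back('top',[[501/5+195-.4,80/5+145-.4]],.056),back('side',[[279/5+310-.4,88/5+165-.4]],.056))
go(.473,-.253,.14,16.4)
E
```

```text
[0.63886314 0.0443456 ] [np.float64(0.0434), np.float64(0.0446), np.float64(0.0434), np.float64(0.0443)] 90.5705260899404 90.56539630739505 1.132790549243934
[0.63948068 0.04329995] [np.float64(0.042), np.float64(0.0422), np.float64(0.0416), np.float64(0.0434)] [np.float64(-1.8177910087798967), np.float64(-1.3611997313204556), np.float64(86.18745045904234), np.float64(87.92863594952698)]
bore [[0.63857805 0.04584225 0.056     ]] [[0.63900371 0.04338508 0.056     ]]
t 0.9 p [ 0.1684 -0.6019  0.228 ] jaw -74.37 tilt -1.0 op 0.999 F [0.3 0.2 0. ] q [ 1.33  0.69 -0.19  1.57  0.16  0.9  -0.22]
delta cm [  8.79 -25.39 -38.73] yaw -1.584
```

Call:
apply_moves(
  delta_pos=[
    [3,-25.4,-38.7],
    [3,-25.4,-38.7],
    [3,-25.4,-38.7],
    [3,-25.4,-38.7],
    [3,-25.4,-38.7],
    [3,-25.4,-38.7],
    [3,-25.4,-38.7],
    [3,-25.4,-38.7],
    [3,-25.4,-38.7],
    [3,-25.4,-38.7],
  ],
  yaw=[-1.58,-1.58,-1.58,-1.58,-1.58,-1.58,-1.58,-1.58,-1.58,-1.58],
  gripper=[75,75,75,75,75,75,75,75,75,75],
  force=20,
)

```text
clock: 1.73
tool_pos: [0.4428, -0.2871, 0.2012]
eef_rot: [-0.51, -0.489, 0.51, -0.49]
contact_force: [-0.5, -0.5, 0.8]
opening: 0.75
```

```bash
python3 -c "
from h import *
go(.473,-.253,.14,16.4)"
```

```text
t 1.73 p [ 0.4428 -0.2871  0.2012] jaw -2.42 tilt -1.0 op 0.75 F [-0.5 -0.5  0.8] q [ 0.79  0.63 -0.5   1.88  0.44  0.74  0.01]
delta cm [ 6.12  2.87 -3.54] yaw -0.328
```

Call:
apply_moves(
  delta_pos=[
    [6.1,2.87,-3.54],
    [6.1,2.87,-3.54],
    [6.1,2.87,-3.54],
    [6.1,2.87,-3.54],
    [6.1,2.87,-3.54],
    [6.1,2.87,-3.54],
  ],
  yaw=[-0.328,-0.328,-0.328,-0.328,-0.328,-0.328],
  gripper=[75,75,75,75,75,75],
)

```text
clock: 2.23
tool_pos: [0.4729, -0.2542, 0.1408]
eef_rot: [0.425, 0.564, -0.425, 0.566]
contact_force: [-0.8, 0.1, 0.2]
opening: 0.753
```

```bash
python3 -c "
from h import *
go(.473,-.253,.0665,16.4)
for c in('side','top'):
    im=snapshot(c)[:,:,::-1]; l,t=(250,190) if c=='side' else (340,150)
    cv2.imwrite(f'pics/{c}1.png',cv2.resize(im[t:t+150,l:l+150],None,fx=4,fy=4))
"
```

```text
t 2.23 p [ 0.4729 -0.2542  0.1408] jaw 16.14 tilt -1.0 op 0.753 F [-0.8  0.1  0.2] q [ 0.71  0.74 -0.52  1.91  0.59  0.65  0.11]
delta cm [ 7.43  0.04 -0.13] yaw -0.005
```

View pics/side1.png

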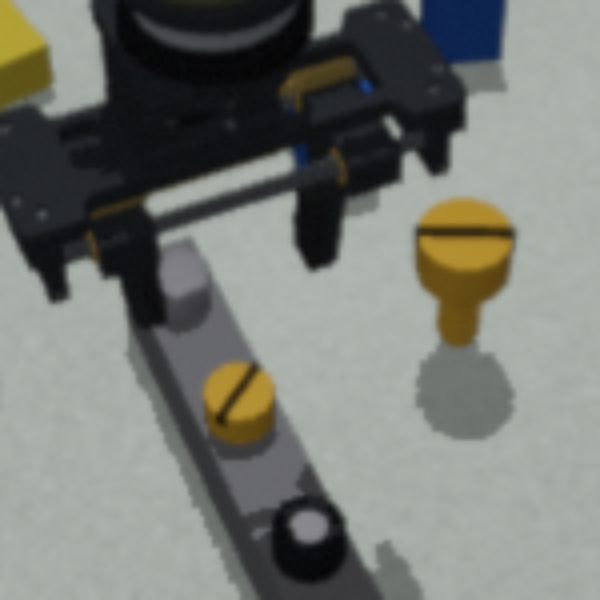

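The jaws straddle the rack line above the brass screw, and the path is clear. I'll descend and grip.

Call:
apply_moves(
  delta_pos=[
    [2.5,0.04,-0.12],
    [5,0.04,-0.12],
    [6.5,0.04,-0.12],
    [7.4,0.04,-0.12],
    [7.4,0.04,-0.12],
    [7.4,0.04,-0.12],
    [7.4,0.04,-0.12],
    [7.4,0.04,-0.12],
    [7.4,0.04,-0.12],
    [7.4,0.04,-0.12],
  ],
  yaw=[0,0,0,0,0,0,0,0,0,0],
  gripper=[75,75,75,75,75,20,20,20,20,20],
  force=20,
)

```text
clock: 3.17
tool_pos: [0.4735, -0.2535, 0.0676]
eef_rot: [0.425, 0.564, -0.425, 0.567]
contact_force: [-0.3, 0.5, 0.4]
opening: 0.397
```

```bash
python3 -c "
from h import *
go(.473,-.253,.15,16.4)
"
```

```text
t 3.17 p [ 0.4735 -0.2535  0.0676] jaw 16.16 tilt -0.99999 op 0.397 F [-0.3  0.5  0.4] q [ 0.65  0.85 -0.41  1.95  0.7   0.48  0.01]
delta cm [-8.24 -0.02 -0.03] yaw -0.004
```

Call:
apply_moves(
  delta_pos=[
    [0,0,0],
    [0,0,0],
    [-2,0,0],
    [-4,0,0],
    [-6.5,0,0],
    [-8.5,0,0],
    [-8.5,0,0],
    [-8.5,0,0],
  ],
  yaw=[0,0,0,0,0,0,0,0],
  gripper=[20,20,20,20,20,20,20,20],
)

```text
clock: 3.83
tool_pos: [0.4738, -0.2536, 0.1535]
eef_rot: [0.425, 0.563, -0.425, 0.567]
contact_force: [-0.2, -0.6, 0.0]
opening: 0.198
```

```bash
python3 -c "
from h import *
go(.639,.0445,.17,0)
for c in('side','top'):
    im=snapshot(c)[:,:,::-1]; l,t=(250,190) if c=='side' else (340,150)
    cv2.imwrite(f'pics/{c}2.png',cv2.resize(im[t:t+150,l:l+150],None,fx=4,fy=4))
"
```

```text
t 3.83 p [ 0.4738 -0.2536  0.1535] jaw 16.14 tilt -0.99998 op 0.198 F [-0.2 -0.6  0. ] q [ 0.72  0.72 -0.53  1.9   0.58  0.67  0.12]
delta cm [ -1.68  24.16 -24.03] yaw 0.282
```

View pics/side2.png

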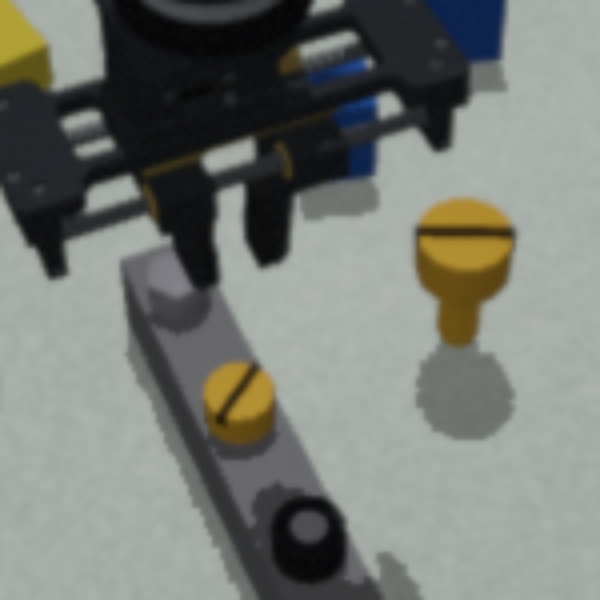

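The fingers were still closing when I lifted, so the screw stayed in the rack, unmoved at (240,400) in the crop. I'll reopen, descend again and allow more time to close.

Call:
apply_moves(
  delta_pos=[
    [0,0,0],
    [0,0,0],
    [0,0,0],
    [0,0,0],
    [2.5,0,0],
    [5,0,0],
    [7,0,0],
    [8.6,0,0],
    [8.7,0,0],
    [8.7,0,0],
  ],
  yaw=[0,0,0,0,0,0,0,0,0,0],
  gripper=[65,65,65,65,65,65,65,65,65,65],
)

```text
clock: 4.77
tool_pos: [0.4722, -0.253, 0.0643]
eef_rot: [0.424, 0.565, -0.425, 0.566]
contact_force: [-0.2, 0.9, 0.1]
opening: 0.647
```

Call:
apply_moves(
  delta_pos=[
    [0,0,0],
    [0,0,0],
    [0,0,0],
    [0,0,0],
    [0,0,0],
    [0,0,0],
    [0,0,0],
    [0,0,0],
    [0,0,0],
    [0,0,0],
  ],
  yaw=[0,0,0,0,0,0,0,0,0,0],
  gripper=[10,10,10,10,10,10,10,10,10,10],
  force=25,
)

```text
clock: 5.6
tool_pos: [0.4722, -0.253, 0.0643]
eef_rot: [0.424, 0.565, -0.425, 0.566]
contact_force: [0.6, -0.3, -0.6]
opening: 0.097
```

```bash
python3 -c "
from h import *
go(.639,.0445,.17,0)
for c in('side','top'):
    im=snapshot(c)[:,:,::-1]; l,t=(250,190) if c=='side' else (340,150)
    cv2.imwrite(f'pics/{c}3.png',cv2.resize(im[t:t+150,l:l+150],None,fx=4,fy=4))
"
```

```text
t 5.6 p [ 0.4722 -0.253   0.0643] jaw 16.18 tilt -1.0 op 0.097 F [ 0.6 -0.3 -0.6] q [ 0.64  0.86 -0.4   1.95  0.71  0.48  0.  ]
delta cm [-10.63  24.3  -23.91] yaw 0.282
```

View pics/side3.png

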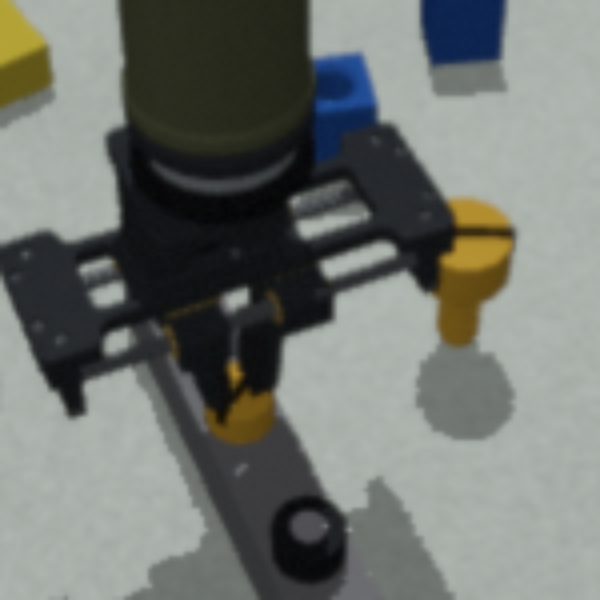

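View pics/top3.png

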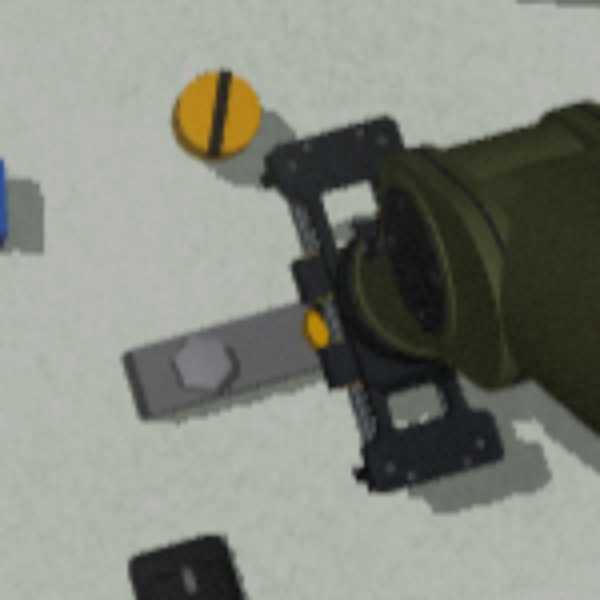

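```bash
python3 -c "
from h import *
d=np.array([np.cos(.282),np.sin(.282),0])
for z in(.05,.06,.07,.075,.08,.09):
    P=np.array([.4722,-.253,z])
    print(z,((proj('side',[P-d*.004,P+d*.004,P-d*.025,P+d*.025])-[250,190])*4).round().tolist(),((proj('top',[P])-[340,150])*4).round().tolist())
print(nose_length())
"
```

```text
0.05 [[227.0, 416.0], [243.0, 410.0], [186.0, 431.0], [284.0, 396.0]] [[329.0, 328.0]]
0.06 [[227.0, 403.0], [242.0, 398.0], [185.0, 418.0], [284.0, 383.0]] [[333.0, 326.0]]
0.07 [[226.0, 391.0], [242.0, 385.0], [184.0, 406.0], [283.0, 370.0]] [[336.0, 324.0]]
0.075 [[225.0, 384.0], [241.0, 379.0], [183.0, 399.0], [283.0, 364.0]] [[338.0, 323.0]]
0.08 [[225.0, 378.0], [241.0, 372.0], [183.0, 393.0], [283.0, 357.0]] [[340.0, 322.0]]
0.09 [[224.0, 364.0], [240.0, 359.0], [181.0, 380.0], [282.0, 344.0]] [[344.0, 320.0]]Traceback (most recent call last):
  File "<string>", line 7, in <module>
    print(nose_length())
          ~~~~~~~~~~~^^
TypeError: 'float' object is not callable
```

```bash
python3 -c "
from h import *
im=snapshot('side')[:,:,::-1]; a=cv2.resize(im[250:320,270:345],None,fx=8,fy=8,interpolation=cv2.INTER_CUBIC); a=np.clip(a.astype(float)*1.6,0,255).astype(np.uint8)
cv2.imwrite('pics/z4.png',a)
"
```

```text
(no output)
```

View pics/z4.png

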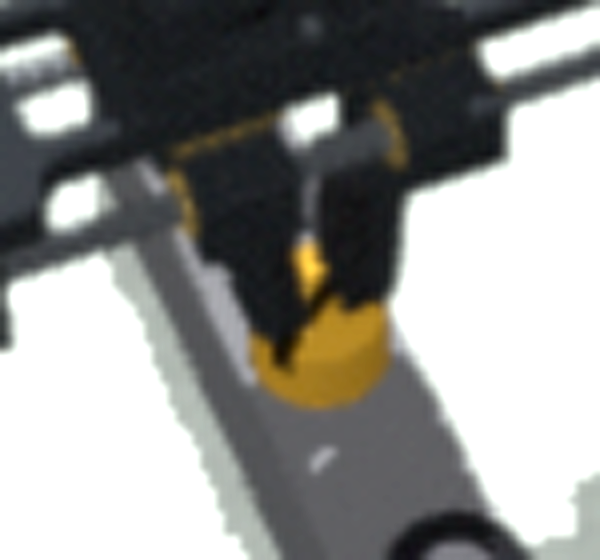

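```bash
python3 -c "
from h import *
d=np.array([np.cos(.282),np.sin(.282),0]);n=np.array([d[1],-d[0],0])
for z in(.127,.14,.15):
  for sg in(-1,1):
    P=np.array([.4729,-.2542,z])+sg*d*.033
    print(z,sg,'near/far inner',((proj('side',[P+n*.009,P-n*.009])-[250,190])*4).round().tolist())
"
```

```text
0.127 -1 near/far inner [[169.0, 352.0], [154.0, 322.0]]
0.127 1 near/far inner [[307.0, 303.0], [291.0, 275.0]]
0.14 -1 near/far inner [[167.0, 333.0], [152.0, 303.0]]
0.14 1 near/far inner [[307.0, 285.0], [291.0, 256.0]]
0.15 -1 near/far inner [[165.0, 319.0], [151.0, 289.0]]
0.15 1 near/far inner [[307.0, 270.0], [291.0, 241.0]]
```

```bash
python3 -c "
from h import *
a=cv2.imread('pics/side1.png')
a=cv2.resize(a[150:350,50:400],None,fx=2,fy=2,interpolation=cv2.INTER_CUBIC); cv2.imwrite('pics/z5.png',np.clip(a.astype(float)*2.2,0,255).astype(np.uint8))"
```

```text
(no output)
```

View pics/z5.png

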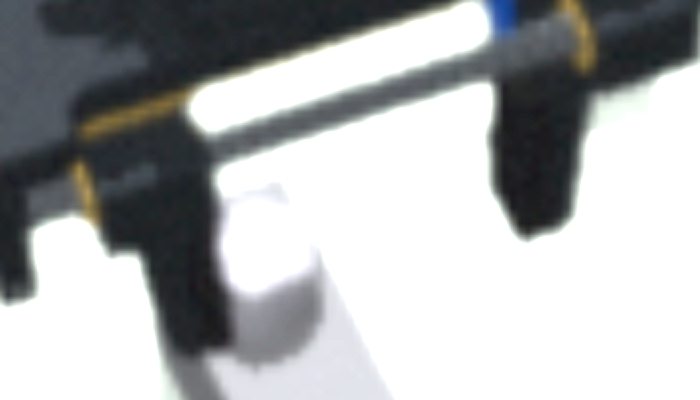

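Measured against the calibration, the fingertips are about 22 mm higher than tool_pos says. The corners match z≈0.149 where 0.127 was expected, so the fingers closed just above the head. I'll correct for that: open, descend 1.8 cm and check before closing.

Call:
apply_moves(
  delta_pos=[
    [0,0,0],
    [0,0,0],
    [0,0,0],
    [0,0,0],
    [0,0,0],
    [0,0,0],
    [0,0,0],
    [0,0,0],
    [0,0,0],
    [0,0,0],
  ],
  yaw=[0,0,0,0,0,0,0,0,0,0],
  gripper=[70,70,70,70,70,70,70,70,70,70],
)

```text
clock: 6.58
tool_pos: [0.4722, -0.253, 0.0643]
eef_rot: [0.424, 0.565, -0.425, 0.566]
contact_force: [0.2, -0.1, -0.2]
opening: 0.702
```

Call:
apply_moves(
  delta_pos=[
    [0.6,0,0],
    [1.2,0,0],
    [1.8,0,0],
    [1.8,0,0],
    [1.8,0,0],
  ],
  yaw=[0,0,0,0,0],
  gripper=[70,70,70,70,70],
)

```text
clock: 7.0
tool_pos: [0.4718, -0.2528, 0.0456]
eef_rot: [0.424, 0.566, -0.425, 0.565]
contact_force: [-0.0, 0.5, -0.0]
opening: 0.695
```

```bash
python3 -c "
from h import *
go(.473,-.253,.048,16.4)
im=snapshot('side')[:,:,::-1]; a=cv2.resize(im[250:320,260:345],None,fx=8,fy=8,interpolation=cv2.INTER_CUBIC); a=np.clip(a.astype(float)*1.8,0,255).astype(np.uint8)
cv2.imwrite('pics/z6.png',a)
"
```

```text
t 7.0 p [ 0.4718 -0.2528  0.0456] jaw 16.2 tilt -1.0 op 0.695 F [-0.   0.5 -0. ] q [ 0.63  0.89 -0.37  1.96  0.73  0.44 -0.02]
delta cm [-0.24  0.11  0.05] yaw -0.004
```

View pics/z6.png

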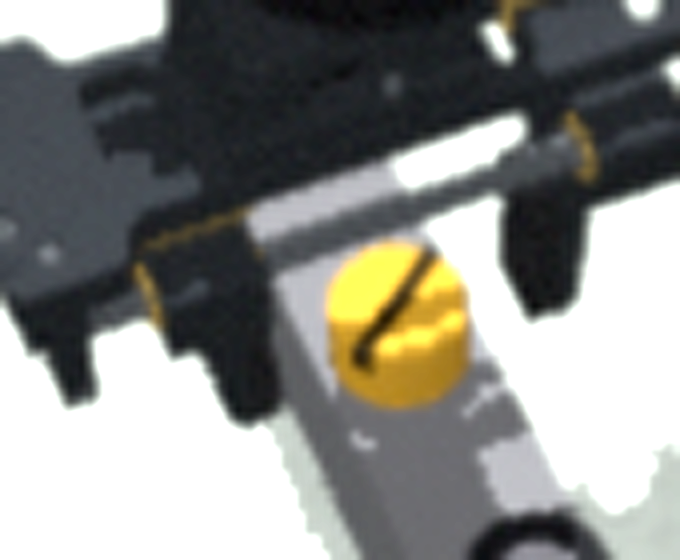

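```bash
python3 -c "
from h import *
d=np.array([np.cos(.282),np.sin(.282),0]);n=np.array([d[1],-d[0],0])
for z in(.04,.05,.055,.06,.07):
  for sg in(-1,1):
    P=np.array([.4718,-.2528,z])+sg*d*.0306
    print(z,sg,'near/far inner',((proj('side',[P+n*.009,P-n*.009])-[260,250])*8).round().tolist())
"
```

```text
0.04 -1 near/far inner [[284.0, 444.0], [257.0, 385.0]]
0.04 1 near/far inner [[523.0, 356.0], [493.0, 300.0]]
0.05 -1 near/far inner [[282.0, 419.0], [254.0, 360.0]]
0.05 1 near/far inner [[522.0, 331.0], [493.0, 275.0]]
0.055 -1 near/far inner [[280.0, 407.0], [253.0, 348.0]]
0.055 1 near/far inner [[522.0, 319.0], [492.0, 262.0]]
0.06 -1 near/far inner [[279.0, 394.0], [252.0, 335.0]]
0.06 1 near/far inner [[522.0, 306.0], [492.0, 250.0]]
0.07 -1 near/far inner [[277.0, 369.0], [249.0, 310.0]]
0.07 1 near/far inner [[522.0, 281.0], [491.0, 224.0]]
```

The tips are now at z≈0.055, around the head at (398,325) in the crop, so I'll close.

Call:
apply_moves(
  delta_pos=[
    [0,0,0],
    [0,0,0],
    [0,0,0],
    [0,0,0],
    [0,0,0],
    [0,0,0],
    [0,0,0],
    [0,0,0],
    [0,0,0],
    [0,0,0],
  ],
  yaw=[0,0,0,0,0,0,0,0,0,0],
  gripper=[10,10,10,10,10,10,10,10,10,10],
  force=25,
)

```text
clock: 7.88
tool_pos: [0.4724, -0.2529, 0.0461]
eef_rot: [0.424, 0.565, -0.425, 0.566]
contact_force: [0.3, 0.4, 2.4]
opening: 0.375
```

Call:
apply_moves(
  delta_pos=[
    [-1,0,0],
    [-3,0,0],
    [-5,0,0],
    [-7,0,0],
    [-9,0,0],
    [-11,0,0],
    [-12,0,0],
    [-12,0,0],
  ],
  yaw=[0,0,0,0,0,0,0,0],
  gripper=[10,10,10,10,10,10,10,10],
)

```text
clock: 8.55
tool_pos: [0.4732, -0.2532, 0.1682]
eef_rot: [0.424, 0.564, -0.425, 0.567]
contact_force: [0.1, 0.9, -1.5]
opening: 0.375
```

```bash
python3 -c "
from h import *
go(.639,.0445,.16,0)
im=snapshot('side')[:,:,::-1]; a=cv2.resize(im[200:340,250:400],None,fx=4,fy=4,interpolation=cv2.INTER_CUBIC); a=np.clip(a.astype(float)*1.8,0,255).astype(np.uint8)
cv2.imwrite('pics/z7.png',a)
"
```

```text
t 8.55 p [ 0.4732 -0.2532  0.1682] jaw 16.18 tilt -0.99999 op 0.375 F [ 0.1  0.9 -1.5] q [ 0.74  0.7  -0.56  1.89  0.56  0.71  0.14]
delta cm [  0.77  24.21 -23.97] yaw 0.282
```

View pics/z7.png

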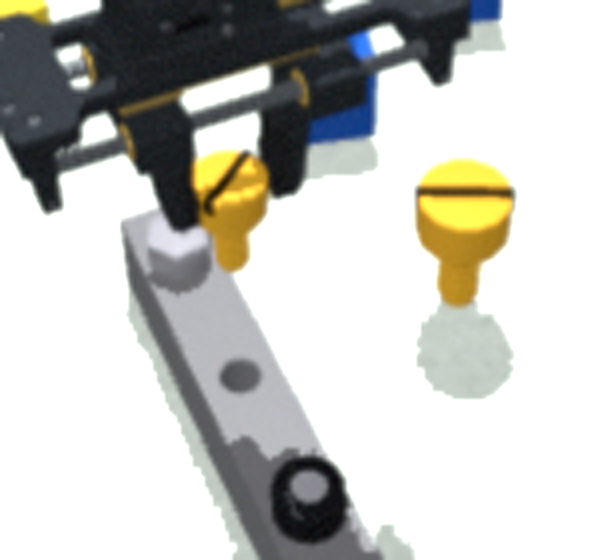

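The brass screw is held upright at (232,210) in the crop, and its rack hole is empty. Next is the hover over the far holder.

Call:
apply_moves(
  delta_pos=[
    [0.8,24.2,-24],
    [0.8,24.2,-24],
    [0.8,24.2,-24],
    [0.8,24.2,-24],
    [0.8,24.2,-24],
    [0.8,24.2,-24],
    [0.8,24.2,-24],
    [0.8,24.2,-24],
    [0.8,24.2,-24],
    [0.8,24.2,-24],
  ],
  yaw=[0.28,0.28,0.28,0.28,0.28,0.28,0.28,0.28,0.28,0.28],
  gripper=[10,10,10,10,10,10,10,10,10,10],
)

```text
clock: 9.43
tool_pos: [0.6379, 0.0505, 0.1563]
eef_rot: [0.498, 0.503, -0.498, 0.502]
contact_force: [-0.1, 0.0, -1.5]
opening: 0.378
```

```bash
python3 -c "
from h import *
go(.639,.0445,.12,0)
"
```

```text
t 9.43 p [0.6379 0.0505 0.1563] jaw 0.52 tilt -1.0 op 0.378 F [-0.1  0.  -1.5] q [ 0.08  0.82 -0.43  1.58  0.42  0.84 -0.51]
delta cm [3.63 0.11 0.6 ] yaw 0.009
```

Call:
apply_moves(
  delta_pos=[
    [1,0.11,0.6],
    [2.5,0.11,0.6],
    [3.6,0.11,0.6],
    [3.6,0.11,0.6],
    [3.6,0.11,0.6],
    [3.6,0.11,0.6],
  ],
  yaw=[0,0,0,0,0,0],
  gripper=[10,10,10,10,10,10],
)

```text
clock: 9.93
tool_pos: [0.639, 0.0437, 0.1204]
eef_rot: [0.498, 0.502, -0.498, 0.502]
contact_force: [-0.4, 0.0, -1.9]
opening: 0.374
```

```bash
python3 -c "
from h import *
go(.639,.0445,.078,0)
im=snapshot('side')[:,:,::-1]; cv2.imwrite('pics/side8.png',im); a=cv2.resize(im[125:225,315:415],None,fx=6,fy=6,interpolation=cv2.INTER_CUBIC); a=np.clip(a.astype(float)*1.8,0,255).astype(np.uint8)
cv2.imwrite('pics/z8.png',a)
im=snapshot('top')[:,:,::-1]; cv2.imwrite('pics/top8.png',im)
for z in (.084,.070,.058): print((proj('side',[[.639,.0445,z]])-[315,125])*6)
"
```

```text
t 9.93 p [0.639  0.0437 0.1204] jaw 0.47 tilt -1.0 op 0.374 F [-0.4  0.  -1.9] q [ 0.08  0.87 -0.41  1.6   0.45  0.77 -0.52]
delta cm [ 4.24  0.   -0.07] yaw 0.008
[[305.48379987 287.06549826]]
[[303.65191657 314.47488669]]
[[302.10598783 337.58581644]]
```

View pics/z8.png

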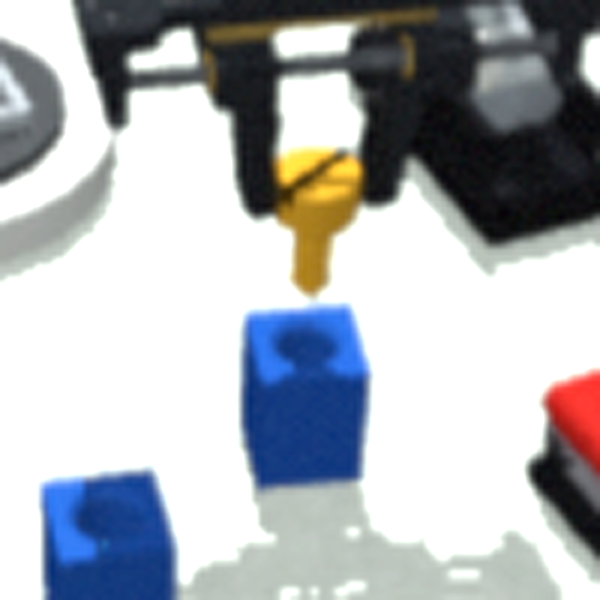

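View pics/top8.png

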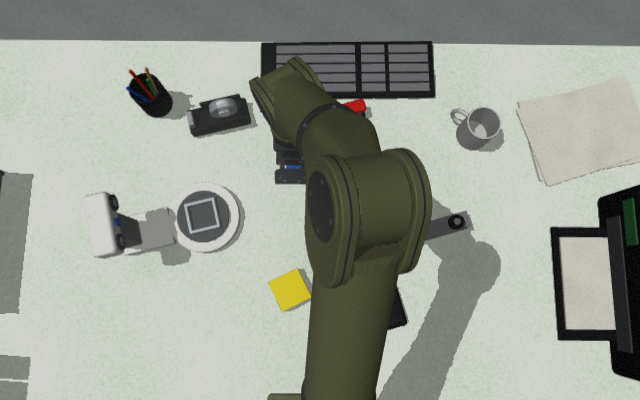

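The screw tip at (312,295) lines up with the bore at (307,347), within about 1 px once parallax is allowed for. I'll lower it.

Call:
apply_moves(
  delta_pos=[
    [0.8,0,-0.07],
    [1.6,0,-0.07],
    [2.4,0,-0.07],
    [3.2,0,-0.07],
    [4,0,-0.07],
    [4.8,0,-0.07],
    [5.6,0,-0.07],
    [6.2,0,-0.07],
    [6.5,0,-0.07],
    [6.5,0,-0.07],
  ],
  yaw=[0,0,0,0,0,0,0,0,0,0],
  gripper=[10,10,10,10,10,10,10,10,10,10],
)

```text
clock: 10.87
tool_pos: [0.639, 0.0451, 0.0551]
eef_rot: [0.498, 0.503, -0.498, 0.502]
contact_force: [-0.4, -0.1, -1.4]
opening: 0.38
```

```bash
python3 -c "
from h import *
go(.639,.0445,.0545,0)
im=snapshot('side')[:,:,::-1]; cv2.imwrite('pics/side9.png',im); a=cv2.resize(im[125:225,315:415],None,fx=6,fy=6,interpolation=cv2.INTER_CUBIC); a=np.clip(a.astype(float)*1.8,0,255).astype(np.uint8)
cv2.imwrite('pics/z9.png',a)
"
```

```text
t 10.87 p [0.639  0.0451 0.0551] jaw 0.51 tilt -1.0 op 0.38 F [-0.4 -0.1 -1.4] q [ 0.05  0.95 -0.37  1.63  0.5   0.66 -0.56]
delta cm [ 0.06 -0.    0.06] yaw 0.009
```

View pics/z9.png

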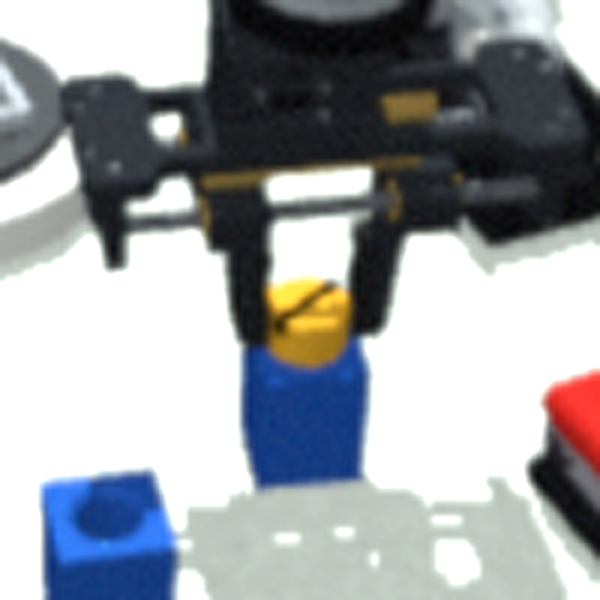

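The screw is in the bore and about 1 mm above seated. I'll open to release it.

Call:
apply_moves(
  delta_pos=[
    [0,0,0],
    [0,0,0],
    [0,0,0],
    [0,0,0],
    [0,0,0],
    [0,0,0],
    [0,0,0],
    [0,0,0],
  ],
  yaw=[0,0,0,0,0,0,0,0],
  gripper=[80,80,80,80,80,80,80,80],
)

```text
clock: 11.58
tool_pos: [0.6394, 0.0451, 0.0558]
eef_rot: [0.498, 0.502, -0.498, 0.502]
contact_force: [-0.4, 0.1, 0.9]
opening: 0.797
```

```bash
python3 -c "
from h import *
go(.639,.0445,.03,0)
im=snapshot('side')[:,:,::-1]; cv2.imwrite('pics/side10.png',im); a=cv2.resize(im[125:225,315:415],None,fx=6,fy=6,interpolation=cv2.INTER_CUBIC); a=np.clip(a.astype(float)*1.8,0,255).astype(np.uint8)
cv2.imwrite('pics/z10.png',a)
"
```

```text
t 11.58 p [0.6394 0.0451 0.0558] jaw 0.5 tilt -1.0 op 0.797 F [-0.4  0.1  0.9] q [ 0.05  0.95 -0.37  1.62  0.5   0.66 -0.56]
delta cm [ 2.58 -0.04  0.07] yaw 0.009
```

View pics/z10.png

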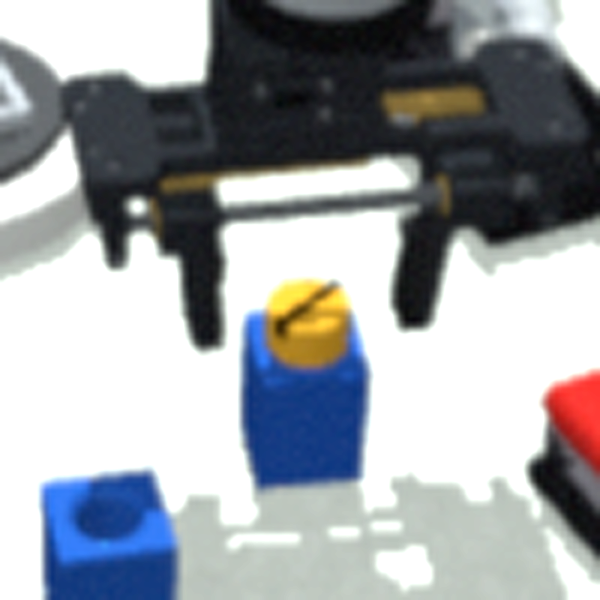

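The screw head rests flat on the block at (308,322), fully home. I'll lower to grip the block's upper part with the tips at z≈0.037, leaving clearance over the screw head.

Call:
apply_moves(
  delta_pos=[
    [0.8,0,0.06],
    [1.6,0,0.06],
    [2.3,0,0.06],
    [2.8,0,0.06],
    [2.8,0,0.06],
    [2.8,0,0.06],
  ],
  yaw=[0.01,0.01,0.01,0.01,0.01,0.01],
  gripper=[80,80,80,80,80,80],
)

```text
clock: 12.13
tool_pos: [0.639, 0.0446, 0.0271]
eef_rot: [-0.5, -0.5, 0.5, -0.499]
contact_force: [0.2, 0.6, -0.3]
opening: 0.801
```

Call:
apply_moves(
  delta_pos=[
    [0,0,0],
    [0,0,0],
    [0,0,0],
    [0,0,0],
    [0,0,0],
    [0,0,0],
    [0,0,0],
    [0,0,0],
    [0,0,0],
    [0,0,0],
  ],
  yaw=[0,0,0,0,0,0,0,0,0,0],
  gripper=[20,20,20,20,20,20,20,20,20,20],
  force=40,
)

```text
clock: 12.97
tool_pos: [0.6394, 0.0446, 0.0274]
eef_rot: [0.5, 0.5, -0.5, 0.499]
contact_force: [1.3, -0.3, 3.1]
opening: 0.496
```

```bash
python3 -c "
from h import *
go(.509,.262,.12,14.3)
im=snapshot('side')[:,:,::-1]; cv2.imwrite('pics/side11.png',im); a=cv2.resize(im[125:225,315:415],None,fx=6,fy=6,interpolation=cv2.INTER_CUBIC); a=np.clip(a.astype(float)*1.8,0,255).astype(np.uint8)
cv2.imwrite('pics/z11.png',a)
"
```

```text
t 12.97 p [0.6394 0.0446 0.0274] jaw -0.07 tilt -1.0 op 0.496 F [ 1.3 -0.3  3.1] q [ 0.04  0.99 -0.34  1.63  0.51  0.61 -0.58]
delta cm [ -9.23 -13.07 -21.73] yaw -0.251
```

View pics/z11.png

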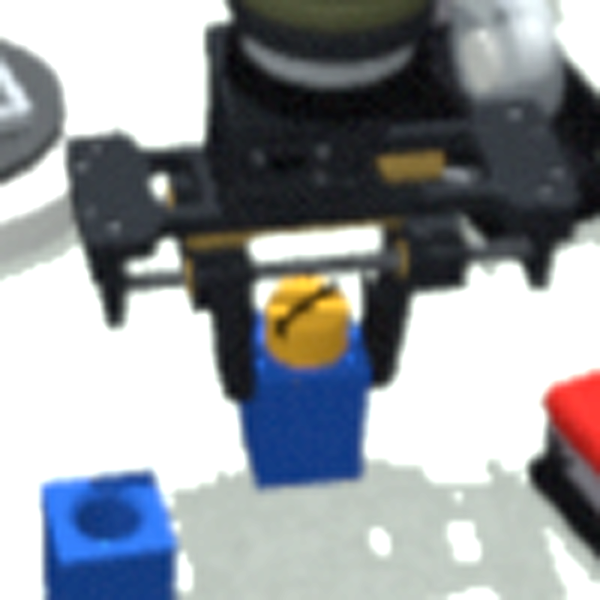

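The block is gripped (opening 0.496, about 44 mm). I'll lift it.

Call:
apply_moves(
  delta_pos=[
    [-1,0,0],
    [-2.5,0,0],
    [-4,0,0],
    [-6,0,0],
    [-8,0,0],
    [-9.5,0,0],
    [-10,0,0],
    [-10,0,0],
  ],
  yaw=[0,0,0,0,0,0,0,0],
  gripper=[20,20,20,20,20,20,20,20],
)

```text
clock: 13.68
tool_pos: [0.6396, 0.0445, 0.1284]
eef_rot: [0.501, 0.5, -0.5, 0.5]
contact_force: [-1.0, 0.3, -5.4]
opening: 0.497
```

```bash
python3 -c "
from h import *
go(.509,.262,.128,14.3)
im=snapshot('side')[:,:,::-1]; cv2.imwrite('pics/side12.png',im)
"
```

```text
t 13.68 p [0.6396 0.0445 0.1284] jaw -0.07 tilt -1.0 op 0.497 F [-1.   0.3 -5.4] q [ 0.08  0.86 -0.41  1.59  0.44  0.79 -0.52]
delta cm [  0.06 -13.08 -21.73] yaw -0.251
```

View pics/side12.png

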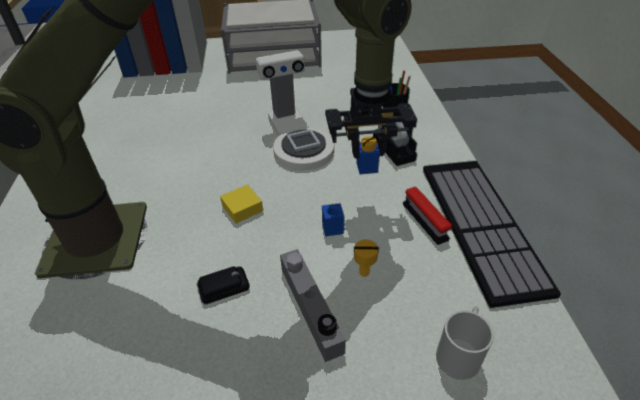

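```bash
python3 -c "
from h import *
print(back('top',[[124,232],[115,195],[84,195],[88,257],[122,255]],.2).round(3))"
```

```text
[[0.449 0.381 0.2  ]
 [0.525 0.405 0.2  ]
 [0.524 0.469 0.2  ]
 [0.398 0.449 0.2  ]
 [0.403 0.382 0.2  ]]
```

Call:
apply_moves(
  delta_pos=[
    [0,-2.2,-3.6],
    [0,-4.4,-7.2],
    [0,-6.6,-10.8],
    [0,-8.7,-14.5],
    [0,-10.9,-18.1],
    [0,-10.9,-18.1],
    [0,-10.9,-18.1],
  ],
  yaw=[-0.05,-0.1,-0.15,-0.2,-0.25,-0.25,-0.25],
  gripper=[20,20,20,20,20,20,20],
)

```text
clock: 14.32
tool_pos: [0.5265, 0.2296, 0.1264]
eef_rot: [0.431, 0.562, -0.432, 0.558]
contact_force: [-0.4, -1.2, -3.5]
opening: 0.494
```

```bash
python3 -c "
from h import *
go(.509,.262,.128,14.3)
for c in('side','top'):
  im=snapshot(c)[:,:,::-1]; cv2.imwrite(f'pics/{c}13.png',im)
"
```

```text
t 14.32 p [0.5265 0.2296 0.1264] jaw 14.72 tilt -0.99998 op 0.494 F [-0.4 -1.2 -3.5] q [-0.24  0.79 -0.43  1.8   0.5   0.66 -0.7 ]
delta cm [-0.14 -0.87 -3.58] yaw 0.007
```

View pics/side13.png

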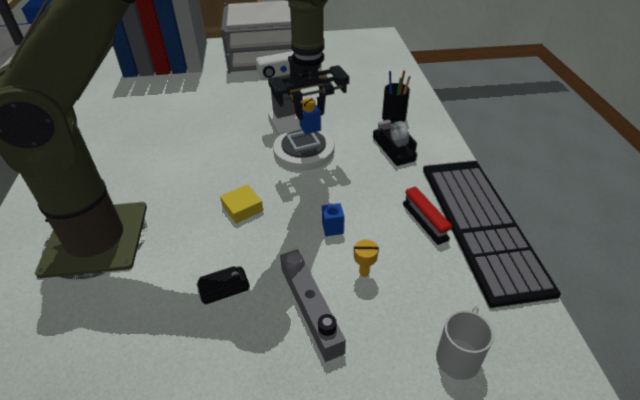

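View pics/top13.png

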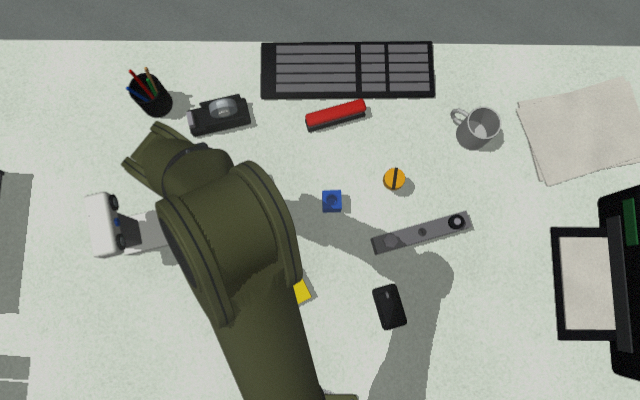

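The block is held next to the frame, and the column and its camera are clear. I'll align over the frame.

Call:
apply_moves(
  delta_pos=[
    [0,-0.4,-1.8],
    [0,-0.9,-3.6],
    [1,-0.9,-3.6],
    [2,-0.9,-3.6],
    [3,-0.9,-3.6],
    [3,-0.9,-3.6],
    [3,-0.9,-3.6],
  ],
  yaw=[0,0,0,0,0,0,0],
  gripper=[20,20,20,20,20,20,20],
)

```text
clock: 15.0
tool_pos: [0.5119, 0.2548, 0.095]
eef_rot: [0.432, 0.558, -0.437, 0.557]
contact_force: [0.6, -0.0, -4.6]
opening: 0.502
```

```bash
python3 -c "
from h import *
go(.509,.262,.0625,14.3)
im=snapshot('side')[:,:,::-1]; cv2.imwrite('pics/side14.png',im); a=cv2.resize(im[85:175,260:350],None,fx=6.5,fy=6.5,interpolation=cv2.INTER_CUBIC); a=np.clip(a.astype(float)*1.8,0,255).astype(np.uint8)
cv2.imwrite('pics/z14.png',a)
s=get_state(); zt=s['tool_pos'][2]; 
from itertools import product
for nm,z in (('bottom',zt-.0274),('top',zt-.0274+.058)):
  print(nm,((proj('side',boxpts(*s['tool_pos'][:2],np.radians(14.5),.044,.044,z,z+.0001)[::2])-[260,85])*6.5).round().tolist())
print('frame in',((proj('side',boxpts(.509,.262,np.radians(14.3),.06,.06,.044,.0441)[::2])-[260,85])*6.5).round().tolist())
"
```

```text
t 15.0 p [0.5119 0.2548 0.095 ] jaw 14.14 tilt -0.99998 op 0.502 F [ 0.6 -0.  -4.6] q [-0.32  0.83 -0.39  1.82  0.52  0.6  -0.79]
delta cm [ 3.25 -0.08 -0.78] yaw -0.003
bottom [[254.0, 348.0], [219.0, 292.0], [355.0, 324.0], [318.0, 269.0]]
top [[247.0, 226.0], [211.0, 172.0], [351.0, 203.0], [313.0, 149.0]]
frame in [[236.0, 403.0], [190.0, 326.0], [372.0, 370.0], [322.0, 295.0]]
```

View pics/z14.png

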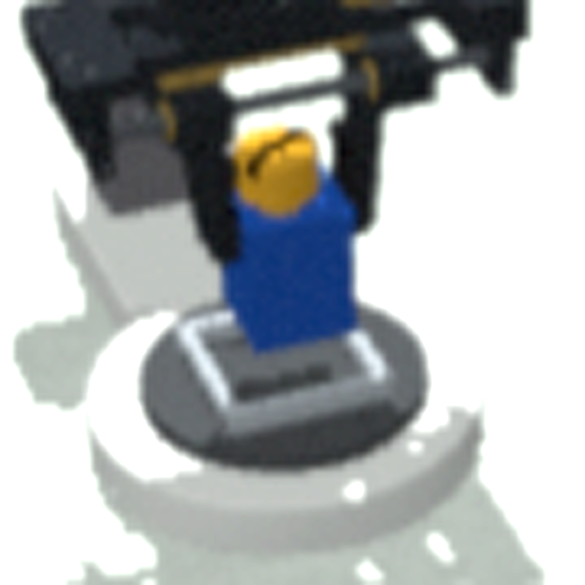

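The block's lower edge at (255,350)–(355,330) and the frame match the projected model. The tool is 8 mm short, so I'll correct that and then check before descending into the frame.

Call:
apply_moves(
  delta_pos=[
    [0,-0.08,-0.75],
    [0,-0.08,-0.75],
    [0.5,-0.08,-0.75],
    [0.9,-0.08,-0.75],
    [0.9,-0.08,-0.75],
    [0.9,-0.08,-0.75],
  ],
  yaw=[0,0,0,0,0,0],
  gripper=[20,20,20,20,20,20],
)

```text
clock: 15.55
tool_pos: [0.5093, 0.2623, 0.0863]
eef_rot: [0.433, 0.558, -0.437, 0.557]
contact_force: [0.6, -0.3, -4.1]
opening: 0.494
```

```bash
python3 -c "
from h import *
go(.509,.262,.0625,14.3)
im=snapshot('side')[:,:,::-1]; cv2.imwrite('pics/side15.png',im); a=cv2.resize(im[85:175,260:350],None,fx=6.5,fy=6.5,interpolation=cv2.INTER_CUBIC); a=np.clip(a.astype(float)*1.8,0,255).astype(np.uint8)
cv2.imwrite('pics/z15.png',a)
"
```

```text
t 15.55 p [0.5093 0.2623 0.0863] jaw 14.16 tilt -0.99998 op 0.494 F [ 0.6 -0.3 -4.1] q [-0.34  0.85 -0.38  1.83  0.53  0.58 -0.81]
delta cm [ 2.38 -0.03  0.01] yaw -0.003
```

View pics/z15.png

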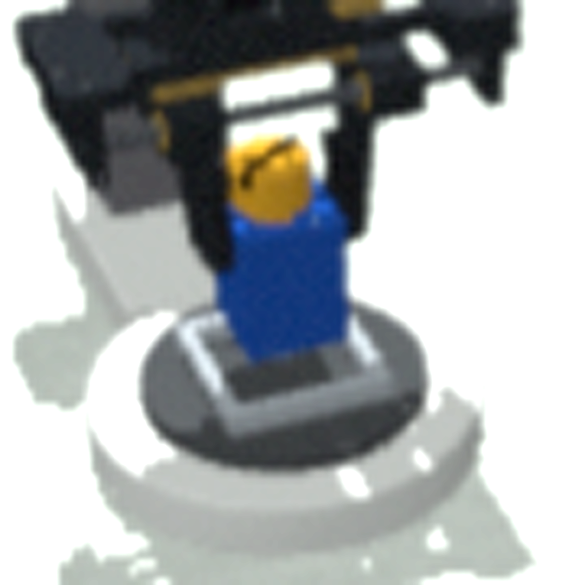

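Centred. I'll lower slowly.

Call:
apply_moves(
  delta_pos=[
    [0.4,-0.03,0],
    [0.8,-0.03,0],
    [1.2,-0.03,0],
    [1.5,-0.03,0],
    [1.8,-0.03,0],
    [2,-0.03,0],
    [2.1,-0.03,0],
    [2.2,-0.03,0],
    [2.3,-0.03,0],
    [2.3,-0.03,0],
  ],
  yaw=[0,0,0,0,0,0,0,0,0,0],
  gripper=[20,20,20,20,20,20,20,20,20,20],
)

```text
clock: 16.43
tool_pos: [0.509, 0.2623, 0.0634]
eef_rot: [0.433, 0.558, -0.436, 0.557]
contact_force: [0.3, -1.1, -4.2]
opening: 0.494
```

```bash
python3 -c "
from h import *
go(.509,.262,.0614,14.3)
im=snapshot('side')[:,:,::-1]; cv2.imwrite('pics/side16.png',im); a=cv2.resize(im[85:175,260:350],None,fx=6.5,fy=6.5,interpolation=cv2.INTER_CUBIC); a=np.clip(a.astype(float)*1.8,0,255).astype(np.uint8)
cv2.imwrite('pics/z16.png',a)
"
```

```text
t 16.43 p [0.509  0.2623 0.0634] jaw 14.16 tilt -0.99999 op 0.494 F [ 0.3 -1.1 -4.2] q [-0.35  0.88 -0.35  1.84  0.55  0.53 -0.83]
delta cm [ 0.2  -0.01  0.03] yaw -0.003
```

View pics/z16.png

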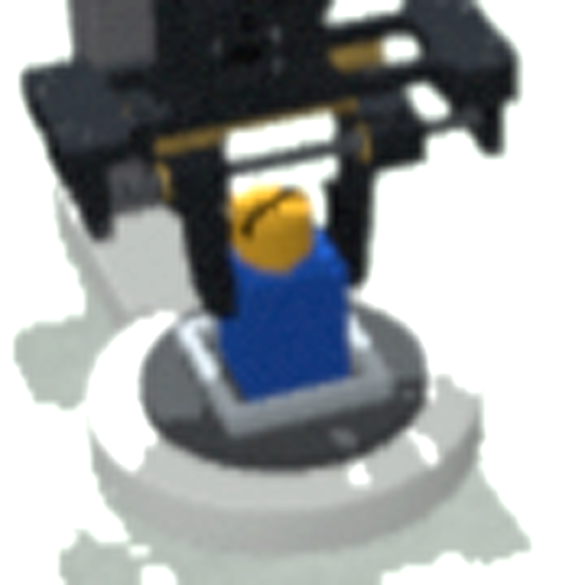

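Inside the frame, about 2 mm above the floor, with the load still on the wrist (-4.2 N). I'll go down the last bit.

Call:
apply_moves(
  delta_pos=[
    [0.1,0,0],
    [0.15,0,0],
    [0.2,0,0],
    [0.2,0,0],
    [0.2,0,0],
  ],
  yaw=[0,0,0,0,0],
  gripper=[20,20,20,20,20],
)

```text
clock: 16.9
tool_pos: [0.5091, 0.2623, 0.0615]
eef_rot: [0.433, 0.558, -0.436, 0.557]
contact_force: [-0.6, 0.5, -3.5]
opening: 0.494
```

Call:
apply_moves(
  delta_pos=[
    [0.05,0,0],
    [0.1,0,0],
    [0.1,0,0],
    [0.1,0,0],
  ],
  yaw=[0,0,0,0],
  gripper=[20,20,20,20],
)

```text
clock: 17.23
tool_pos: [0.5091, 0.2623, 0.0614]
eef_rot: [0.433, 0.558, -0.436, 0.558]
contact_force: [-2.4, -1.4, 5.7]
opening: 0.493
```

The force has reversed to +5.7 N, so the block is on the floor. I'll release it, then retreat upwards.

Call:
apply_moves(
  delta_pos=[
    [0,0,0],
    [0,0,0],
    [0,0,0],
    [0,0,0],
    [0,0,0],
    [0,0,0],
  ],
  yaw=[0,0,0,0,0,0],
  gripper=[70,70,70,70,70,70],
)

```text
clock: 17.73
tool_pos: [0.5092, 0.2623, 0.0613]
eef_rot: [0.433, 0.558, -0.436, 0.558]
contact_force: [0.5, 0.4, -0.1]
opening: 0.7
```

Call:
apply_moves(
  delta_pos=[
    [-1,0,0],
    [-2,0,0],
    [-4,0,0],
    [-6,0,0],
    [-8,0,0],
    [-10,0,0],
    [-12,0,0],
    [-14,0,0],
    [-14,0,0],
    [-14,0,0],
  ],
  yaw=[0,0,0,0,0,0,0,0,0,0],
  gripper=[75,75,75,75,75,75,75,75,75,75],
)

```text
clock: 18.57
tool_pos: [0.5103, 0.2632, 0.2031]
eef_rot: [0.434, 0.558, -0.435, 0.558]
contact_force: [-0.1, 0.1, 0.1]
opening: 0.749
```

```bash
python3 -c "
from h import *
go(.509,.262,.0614,14.3)
im=snapshot('side')[:,:,::-1]; cv2.imwrite('pics/side17.png',im); a=cv2.resize(im[85:175,260:350],None,fx=6.5,fy=6.5,interpolation=cv2.INTER_CUBIC); a=np.clip(a.astype(float)*1.8,0,255).astype(np.uint8)
cv2.imwrite('pics/z17.png',a)
for n in(0,.058): print(((proj('side',boxpts(.509,.262,np.radians(14.2),.044,.044,.034+n,.0341+n)[::2])-[260,85])*6.5).round().tolist())
for n in('holder','screw'):
  for o in spot_point(n,'side')[:3]: print(n,o['score'],o['pixel'],back('side',o['pixel'],.034 if n=='holder' else .052))
"
```

```text
t 18.57 p [0.5103 0.2632 0.2031] jaw 14.14 tilt -1.0 op 0.749 F [-0.1  0.1  0.1] q [-0.27  0.69 -0.48  1.74  0.42  0.82 -0.71]
delta cm [14.17 -0.14  0.07] yaw -0.003
[[249.0, 408.0], [215.0, 351.0], [348.0, 384.0], [312.0, 329.0]]
[[242.0, 291.0], [207.0, 235.0], [344.0, 268.0], [307.0, 213.0]]
holder 0.86 [336.1, 226.0] [[ 0.55154247 -0.06985479  0.034     ]]
holder 0.58 [302.2, 143.1] [[0.50550583 0.25495999 0.034     ]]
screw 0.74 [365.4, 275.7] [[ 0.58590349 -0.22808257  0.052     ]]
screw 0.55 [304.3, 134.6] [[0.51332345 0.26859815 0.052     ]]
```

View pics/z17.png

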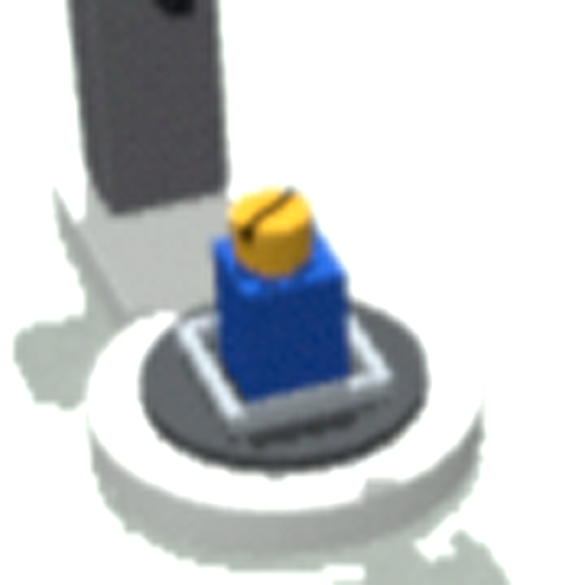

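The picture shows the block upright and flat inside the frame, with its top corners at (240,288) and (345,268), which matches the model to 1–3 crop px. The screw head sits on the block at (270,232), and the gripper is clear. I'll hand in.

```bash
python3 -c "
from h import *
print(finish_job())"
```

```text
the job is handed in; nothing more can be done
None
```

I put the smaller brass slotted screw from the rack's middle hole into the bore of the far blue holder on the desk. I then carried both to the scanner, set them down inside the frame and handed the job in, on about 18.6 s of the 58 s. The hand-in gave no verdict.

- **Screw:** After release, the head sat flat on the block, and it still did after the carry.
- **Holder:** It stands upright in the frame, and its top corners match the modelled pose to within about 1.5 px (roughly 2–3 mm). I felt it reach the floor as the vertical wrist force went from -3.5 N to +5.7 N. When I let go, the force was about 0. The gripper ended about 14 cm above where it released the holder.

**Checks that failed or disagreed:**
- **First two grasps:** These closed on nothing. The pictures put the fingertips about 22–23 mm higher than the reported tool position and the 14 mm nose length imply. I used that correction from then on, and it held throughout.
- **Final network check:** In the last side picture, the networks put the holder and screw origins about 7–8 mm from the frame's centre, in opposite directions. These were low-score guesses (0.58 and 0.55), so I trusted the fit of the block's corners and the tool position (0.509, 0.262). Both agree with my measured frame centre to about 2–3 mm or better.

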